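# Close up the biscuit box and press the jar lids home

## Robot

A 6-joint arm with a two-finger parallel gripper is mounted at the origin on the work surface. World frame = base frame: x ahead of the robot, y to its left, z up, the work surface at z = 0. Lengths are in m, angles in rad, forces in N, time in s.
With the tool pointing down it reaches from about 0.3 to 0.95 m from the base axis. Payload 3.1 kg.
Tool frame: the origin (TCP) lies at the very end of the fingers, on their centre line; the grasp point (between the pads) lies 19 mm behind it; z points along the fingers, y is the line along which they close (so a half turn about z gives the same grasp; the last joint's range is limited). The gripper opens to 85 mm and grips with 20 to 120 N. Pads are 22 mm wide; open, the fingers measure 114 mm over their backs; the gripper's body (76 mm by 85 mm) begins 54 mm behind the grasp point. The pads swing forward as they close: fully open they stand 13 mm farther back than shut.
Start: joints at [-1.352, 0.308, 1.634, -0, 1.2, -0.07], TCP at [0.178, -0.599, 0.231] pointing down, gripper open.
Joint ranges: [-3.06, 3.06], [-0.79, 1.96], [0.05, 2.63], [-1.19, 4.34], [0.05, 2.64], [-2.94, 2.94]. Speed limits (rad/s): [2.79, 2.79, 3.14, 3.14, 3.14, 3.14].

## Interface

Orientations are given as [roll, pitch, yaw] about the fixed x, y, z axes, in that order (R = Rz(yaw) Ry(pitch) Rx(roll)).
In Python, from station import arm gives the robot as it stands.
- The arm moves only by the tool play_rows, never from a script. Its argument "commands" is text: rows parted by semicolons, each of 7 numbers parted by spaces: the closure in counts, from 0 (fully open) to 255 (shut), then the shift along the tool's x, y, z in m, then the turn, a rotation vector about the tool's x, y, z in rad. In form: hand x y z ax ay az; .... A call has exactly 5 rows; each row is the pose to reach, as a shift and turn from the pose commanded when the call began, along the tool's axes at that moment; what a row does not reach only later rows make up. A row lasts 1/8 s, in which the tool goes at most 62.5 mm and 10.7 degrees, less where a joint would pass 70% of its speed; a pose out of reach is approached as far as the arm can. A call with a gripper value outside its range is refused whole. The fingers move at their own pace and stop on an object; the grip force is fixed at half the most. Time passes only in rows, so rows that repeat a pose let the fingers close, or fill a call up. It gives the time, the measured TCP pose, the force, the opening and the grip force at its end, in the units of the state.
- arm.observe(): the state, without advancing time (a new reading comes with each control period).
- arm.capture(name): name is "scene" or "top" or "wrist"; returns a dict with "color" (420x560x3 uint8, blue, green, red), "vertical_fov" (degrees; the focal length in pixels is half the picture's height over the tangent of half this angle, whatever the lens; pixels are square), "cx", "cy" (the principal point, pixels), "rvec" (rotation vector, rad) and "tvec" (3), from world to camera coordinates, as OpenCV has them. Camera axes: x right, y down, z forward; pixel columns grow to the right and rows downward; lengths in m; the calibration is good to about 2 mm. The wrist camera is an equidistant fisheye: a pixel r from the principal point sees the ray r / f radians off the axis. A picture is of the moment at which its call begins. There is no depth.
- arm.close_job(): hands the job in; it is judged then, once.
The state is a dict: "time": time; "joint_pos": joint angles; "qvel": joint speeds; "tau": joint torques, N m; "ee_pos": TCP position; "ee_rot": TCP orientation; "wrist_force": force on the tool from outside, world axes, zero at the start; "ft_torque": the same for the moment, N m; "width": opening from 0.0 (shut) to 1.0 (fully open); "finger_force": force on a finger pad.
Only numpy, scipy, OpenCV 4.12 (cv2) and the standard library are available. Lean on these libraries where they do the work, as an engineer would, in place of code of your own. Each camera call takes 0.05 s, during which the arm holds its last target. There are 200 camera calls.

## Task

Close up the dry goods: lay the loose wooden lid on the open biscuit box and press it down until it sits fully home on the rim, and press the standing-up lids of the three jars under the wire rack down until they are fully home too. Leave the jars and the box upright where they stand, do not lean on the rack, and do not disturb the other things on the counter.

Things in the scene. Friction and masses are not known exactly. Their poses are not given: they have to be found in the camera images.
- rack: Fixed steel-wire rack, open on all sides. Origin on the counter under its centre, x away from the robot at yaw 0. Deck 200 mm in x, 540 mm in y, underside 258 mm and top 268 mm up, thin legs at the corners; two small cups on its far corners, to 325 mm. The jars stand in a row along y, 150 mm apart, centred at about x -75 mm, so there is no room for a hand straight above: lean in 30 to 45 degrees from the front.
- tall_jar: Tallest jar: round, white ceramic, 76 mm across, 123 mm to the rim. Origin at the centre of its underside, z up. It stands loose on the counter, weighs 0.5 to 1 kg, under the front edge of the wire rack.
- square_jar: Square jar: white ceramic, 76 by 76 mm, 106 mm to the rim. Origin at the centre of its underside, z up. It stands loose on the counter, weighs 0.5 to 1 kg, under the front edge of the wire rack.
- short_jar: Short wide jar: round, white ceramic, 90 mm across, 88 mm to the rim. Origin at the centre of its underside, z up. It stands loose on the counter, weighs 0.5 to 1 kg, under the front edge of the wire rack.
- tall_jar_lid_top (a point): Centre of the top face of the flat wooden lid (12 mm thick, no knob) of the tall jar; it drops with the lid as that is pressed. Home, it is 135 mm above the counter.
- tall_jar_lid (a joint): How far the lid of the tall jar stands proud, in m: 0 is fully home (lid on rim), starts at 0.004 to 0.010. Stiff: it moves down only under a push of about 8 N (10 N or more if quick) anywhere on its top, and stays where it is left. The grey seal shows below a proud lid.
- square_jar_lid_top (a point): Centre of the top face of the flat wooden lid (12 mm thick, no knob) of the square jar; it drops with the lid as that is pressed. Home, it is 118 mm above the counter.
- square_jar_lid (a joint): How far the lid of the square jar stands proud, in m: 0 is fully home (lid on rim), starts at 0.004 to 0.010. Stiff: it moves down only under a push of about 8 N (10 N or more if quick) anywhere on its top, and stays where it is left. The grey seal shows below a proud lid.
- short_jar_lid_top (a point): Centre of the top face of the flat wooden lid (12 mm thick, no knob) of the short jar; it drops with the lid as that is pressed. Home, it is 100 mm above the counter.
- short_jar_lid (a joint): How far the lid of the short jar stands proud, in m: 0 is fully home (lid on rim), starts at 0.004 to 0.010. Stiff: it moves down only under a push of about 8 N (10 N or more if quick) anywhere on its top, and stays where it is left. The grey seal shows below a proud lid.
- box: Open rectangular biscuit box, white ceramic, 110 mm in x by 150 mm in y, 70 mm to its rim, walls 6 mm, about 0.85 kg, loose on the counter. Origin at the centre of its underside, z up. A grey rubber seal frame, inner opening 94 by 134 mm, stands 8 mm above the rim.
- box_seal (a joint): How far the seal frame of the box is pushed down, in m: 0 at the start (8 mm above the rim), 0.008 flush with the rim (the lid then rests on the rim). Moves only under about 8 N (10 N or more if quick) and stays where it is left.
- box_lid: Loose wooden lid of the box, 0.18 kg, right way up. Origin at the centre of its underside, z up: plug 86 by 126 mm (x, y), z 0 to 12 mm; flange 110 by 150 mm, 12 to 22 mm; grip bar 16 mm in x, 60 mm in y, 22 to 58 mm. Its y goes along the y of the box, either way round; laid on the seal its origin is 66 mm, fully home 58 mm, above that of the box.
- mug: Bystander: white mug, 74 mm across, 90 mm high, handle at its y. Origin at the centre of its underside.
- bowl: Bystander: white bowl, 100 mm across, 45 mm high. Origin at the centre of its underside.
- shaker: Bystander between two jars: steel salt shaker, 34 mm across, 85 mm high. Origin at the centre of its underside.
- essence: Bystander between two jars: small amber bottle, 32 mm across, 100 mm high. Origin at the centre of its underside.
- mill: Bystander: dark wooden pepper mill, 56 mm across, 200 mm high. Origin at the centre of its underside.
- oil: Bystander: green oil bottle, 64 mm across, 240 mm high. Origin at the centre of its underside.
- spoon: Bystander: wooden spoon, 240 mm long, lying along its x. (Farther out stand fixed things: to the left, beyond 0.5 m from the middle line, a toaster 195 mm high and a utensil pot to 330 mm; to the right, beyond 0.4 m and ahead of x 0.65 m, a kettle 232 mm high.)
Not all that is in view belongs to the job. Leave any orange or purple look-alike of the short_jar alone. What is shaped like the box_lid but blue is not meant.

How it is judged:
At the end, for the whole second after the job is handed in: Jar lids within 1.5 mm of home; jars upright (3 deg), within 30 mm of their start; box lid level on the box, within 9 mm of centred, 0.1 rad of square and 2.5 mm of home, seal down 6.5 mm or more; box upright (3 deg), within 50 mm of its start; all at rest (value of joint each of tall_jar_lid, square_jar_lid, short_jar_lid below 0.0015 m and angle between each of tall_jar, square_jar, short_jar, box_lid, box's own z axis and vertical below 0.05 rad and distance of each of tall_jar, square_jar, short_jar from where it was at the start of the episode below 0.03 m and linear speed of each of tall_jar, square_jar, short_jar, box_lid below 0.02 m/s and z of box_lid in the frame of box between 0.055 and 0.0605 m and horizontal distance between box_lid and box below 0.009 m and angle between the y axis of box_lid and the y axis of box, either way round below 0.1 rad and value of joint box_seal above 0.0065 m and distance of box from where it was at the start of the episode below 0.05 m); the robot touches nothing.
It fails at once if a bystander (mug, bowl, shaker, small bottle, mill, oil bottle) is knocked over or pushed more than 40 mm (distance of any of mug, bowl, shaker, essence, mill, oil from where it was at the start of the episode above 0.04 m or angle between any of mug, bowl, shaker, essence, mill, oil's own z axis and vertical above 0.4 rad).
It fails at once if the spoon is pushed more than 40 mm (distance of spoon from where it was at the start of the episode above 0.04 m).
It fails at once if a jar or the box is tipped by more than 20 degrees (angle between any of tall_jar, square_jar, short_jar, box's own z axis and vertical above 0.35 rad).
It fails at once if the robot bears on the wire rack with more than 20 N (contact force between any of the arm, the fingers and rack above 20 N).
It also fails if it takes over 64 s, if anything falls off the work surface, if the arm or the gripper's body presses on something with over 40 N, if the wrist force passes 120 N, or if a joint passes its speed limit or range.

## Working session

There is one attempt and no reset: what is moved stays moved. The work goes in short steps, Python scripts to look and compute and a tool call to move; the robot and the scene stay as the last step left them, time stands still between calls to the robot, and variables do not carry over. Pictures are saved under pics/ and viewed, at most 10 in all, crops included, and the job is handed in when it is done.

Besides the shell and the picture viewer there is one more tool, called after ">>>" as a command line: name --argument value ..., lists and objects as JSON in quotes. play_rows: Moves the arm, as the interface text tells. Its arguments: {"type":"object","properties":{"commands":{"type":"string"}},"required":["commands"]}

```bash
mkdir -p pics; ls; cat > h.py <<'E'
import numpy as np,cv2
from station import arm
from scipy.spatial.transform import Rotation as R
def cap(n,f=None):
    c=arm.capture(n)
    if f: cv2.imwrite('pics/'+f,c['color'])
    return c
def foc(c): return c['color'].shape[0]/2/np.tan(np.radians(c['vertical_fov'])/2)
def ray(c,u,v,fish=False):
    f=foc(c);d=np.array([(u-c['cx'])/f,(v-c['cy'])/f,1.])
    if fish:
        r=np.hypot(d[0],d[1]);d=np.array([d[0]/r*np.sin(r),d[1]/r*np.sin(r),np.cos(r)]) if r>0 else d
    M=cv2.Rodrigues(np.array(c['rvec'],float))[0];t=np.array(c['tvec'],float).ravel()
    return -M.T@t, M.T@d
def onz(c,u,v,z,fish=False):
    o,d=ray(c,u,v,fish);return o+d*(z-o[2])/d[2]
def proj(c,p):
    M=cv2.Rodrigues(np.array(c['rvec'],float))[0];q=M@np.array(p)+np.array(c['tvec'],float).ravel()
    return q[0]/q[2]*foc(c)+c['cx'],q[1]/q[2]*foc(c)+c['cy']
E
python3 - <<'E'
from h import *
import pickle
s=cap('scene','s0.png');t=cap('top','t0.png')
pickle.dump((s,t),open('c0.pkl','wb'))
for c in(s,t): print(c['vertical_fov'],c['cx'],c['cy'],ray(c,280,210))
print(arm.observe())
E
```

```text
pics
50.95449790870897 283.0069273477597 206.99528129510787 (array([1.21251558, 0.12305686, 0.90518864]), array([-0.66246165, -0.14765554, -0.73446268]))
43.22404837687395 282.57188604324045 210.3490228711765 (array([ 0.4039777 , -0.02477937,  1.70805455]), array([ 0.03863759, -0.0128658 , -0.99918246]))
{'time': 0.1, 'joint_pos': array([-1.35172025e+00,  3.08904954e-01,  1.63508481e+00,  1.09448065e-05,
        1.19969515e+00, -6.96943566e-02]), 'qvel': array([-0.00151041, -0.00312875, -0.00237753,  0.00076247, -0.00205977,
        0.00021123]), 'tau': array([-7.03008118e-04, -4.16408944e+01, -2.77644682e+01, -1.21966009e-04,
        3.98528457e-03, -3.33985906e-07]), 'ee_pos': array([ 0.17779931, -0.59838819,  0.23015782]), 'ee_rot': array([-3.13950618e+00, -1.55867626e-04,  2.88766293e-01]), 'wrist_force': array([ 0.73769528,  0.05409643, -0.12340498]), 'ft_torque': array([-0.01081391,  0.00266122,  0.02048485]), 'finger_force': 0.0, 'width': 1.001321554152}
```

View pics/s0.png

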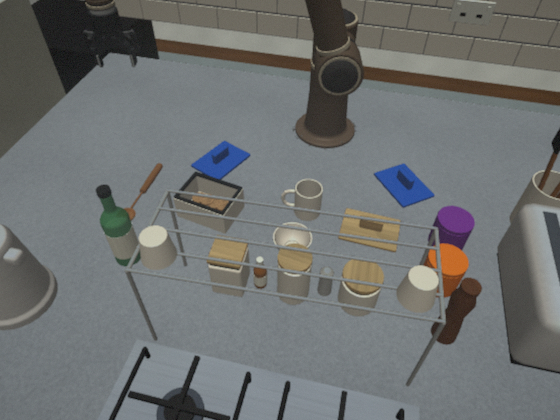

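View pics/t0.png

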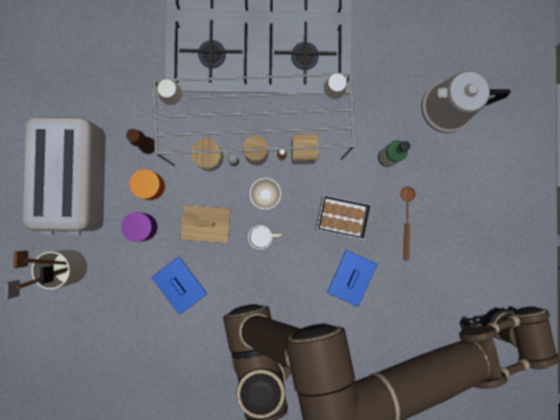

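The top view shows these look-alikes:
- **Box lid:** wooden at (205,224), blue at (178,285) and (352,278). I choose the wooden one.
- **Short jar:** wooden-lidded white jar at (207,153), orange at (147,184), purple at (138,227). I choose the wooden-lidded one.
- **Others:** tall jar at (256,148), square jar at (305,148), box at (343,216).

Next I'll measure them and check the choice in one close crop.

```bash
python3 - <<'E'
from h import *
import pickle
s,t=pickle.load(open('c0.pkl','rb'))
im=t['color'];hsv=cv2.cvtColor(im,cv2.COLOR_BGR2HSV)
m=cv2.inRange(hsv,(10,70,70),(28,255,255))
d=cv2.inRange(hsv,(0,0,0),(180,255,60))
def big(mask,roi,k=1):
    x0,y0,x1,y1=roi;q=np.zeros_like(mask);q[y0:y1,x0:x1]=mask[y0:y1,x0:x1]
    if k>1:q=cv2.morphologyEx(q,cv2.MORPH_CLOSE,np.ones((k,k),np.uint8))
    cs=cv2.findContours(q,cv2.RETR_EXTERNAL,cv2.CHAIN_APPROX_NONE)[0]
    return max(cs,key=cv2.contourArea)
for n,roi,z,mk in [('lid',(170,195,240,250),.022,m),('short',(185,132,226,172),.107,m),('tall',(240,130,272,165),.142,m),('sq',(288,130,322,165),.125,m),('box',(305,185,380,245),.078,d)]:
    c=big(mk,roi,5).reshape(-1,2).astype(float)
    w=np.array([onz(t,u,v,z)[:2] for u,v in c]).astype(np.float32)
    print(n,c.mean(0).round(1),'rect',cv2.minAreaRect(w),'circ',cv2.minEnclosingCircle(w))
o=np.hstack([cv2.resize(im[120:250,120:390],None,fx=2.9,fy=2.9,interpolation=cv2.INTER_CUBIC)])
cv2.imwrite('pics/crop.png',o)
E
```

```text
lid [205.  223.6] rect ((0.4228249788284302, 0.1907462775707245), (0.14720216393470764, 0.10757175832986832), 86.40122985839844) circ ((0.42328280210494995, 0.19073942303657532), 0.08867258578538895)
short [205.6 152.7] rect ((0.6356667876243591, 0.1808159351348877), (0.08521632105112076, 0.08459153026342392), 0.9683069586753845) circ ((0.6359688639640808, 0.18171538412570953), 0.044399820268154144)
tall [254.9 148. ] rect ((0.6476739645004272, 0.03302699699997902), (0.07159454375505447, 0.06821676343679428), 0.8524383306503296) circ ((0.6473086476325989, 0.03202596306800842), 0.03801066800951958)
sq [304.6 147. ] rect ((0.6556452512741089, -0.11642627418041229), (0.0725274384021759, 0.07536424696445465), 0.8541322946548462) circ ((0.6556453704833984, -0.11643478274345398), 0.05031546205282211)
box [365.1 220.1] rect ((0.4376913011074066, -0.30767154693603516), (0.014105920679867268, 0.09675181657075882), 84.84522247314453) circ ((0.43804824352264404, -0.30371519923210144), 0.048573896288871765)
```

View pics/crop.png

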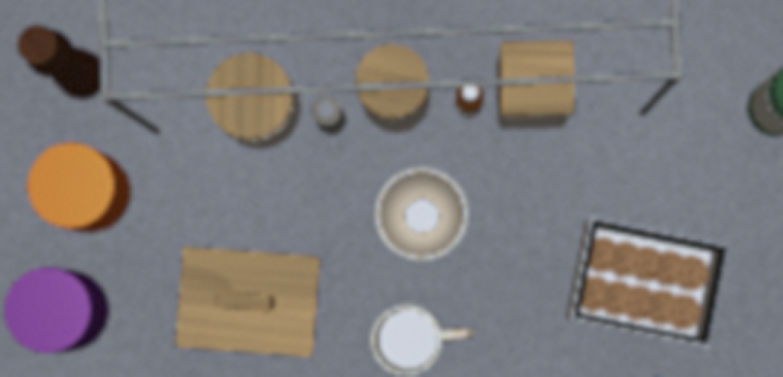

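The crop confirms the bare wooden lid with its grip bar at full-image (205,224), 147 x 107 mm. It also confirms three wooden-lidded jars under the rack and the box with biscuits around (344,217). First I'll go over the box for a close look.

```bash
cat >> h.py <<'E'
def go(pos,rot,o=None):
    "numbers for a move from the measured pose to pos, rot (euler xyz or matrix)"
    o=o or arm.observe();A=R.from_euler('xyz',o['ee_rot']);B=rot if isinstance(rot,R) else R.from_euler('xyz',rot)
    d=A.inv().apply(np.array(pos)-o['ee_pos']);w=(A.inv()*B).as_rotvec()
    print('t',round(o['time'],2),'at',o['ee_pos'].round(4),'F',o['wrist_force'].round(1),'MOVE',d.round(4),w.round(3))
E
python3 - <<'E'
from h import *
import pickle
s,t=pickle.load(open('c0.pkl','rb'))
for z in(.07,.078):
    print([onz(t,120+u/2.9,120+v/2.9,z).round(4) for u,v in((590,220),(724,247),(706,342),(574,316),(648.5,281))])
w=cap('wrist','w0.png');p,d=ray(w,w['cx'],w['cy'])
o=arm.observe();A=R.from_euler('xyz',o['ee_rot']);print('cam in tool',A.inv().apply(p-o['ee_pos']),A.inv().apply(d))
go((.40,-.29,.33),(np.pi,0,1.38),o)
E
```

```text
[array([ 0.513, -0.18 ,  0.07 ]), array([ 0.486 , -0.3239,  0.07  ]), array([ 0.3842, -0.3053,  0.07  ]), array([ 0.4102, -0.1639,  0.07  ]), array([ 0.4485, -0.2432,  0.07  ])]
[array([ 0.5124, -0.1793,  0.078 ]), array([ 0.4856, -0.3225,  0.078 ]), array([ 0.3843, -0.3039,  0.078 ]), array([ 0.4101, -0.1632,  0.078 ]), array([ 0.4483, -0.2422,  0.078 ])]
cam in tool [ 0.07381781 -0.00112877 -0.1417507 ] [-2.88378499e-01 -1.02252466e-04  9.57516491e-01]
t 0.15 at [ 0.1778 -0.5985  0.2303] F [ 0.6 -0.5 -0. ] MOVE [ 0.3008 -0.2326 -0.0992] [-2.000e-03 -1.000e-03 -1.091e+00]
```

```bash
python3 - <<'E'
from h import *
go((.448,-.242,.30),(np.pi,0,1.38))
E
```

```text
t 0.15 at [ 0.1778 -0.5985  0.2303] F [ 0.6 -0.5 -0. ] MOVE [ 0.3605 -0.2649 -0.0692] [-2.000e-03 -1.000e-03 -1.091e+00]
```

>>> play_rows --commands "0 0.06 -0.04 -0.06 0 0 -0.18; 0 0.12 -0.085 -0.069 0 0 -0.36; 0 0.18 -0.13 -0.069 0 0 -0.54; 0 0.23 -0.17 -0.069 0 0 -0.72; 0 0.28 -0.21 -0.069 0 0 -0.9"

```text
time: 0.78
ee_pos: [0.3557, -0.3613, 0.2993]
ee_rot: [3.141, 0.0, 1.194]
wrist_force: [-0.0, -0.9, -0.0]
width: 1.001
finger_force: 0.0
```

```bash
python3 - <<'E'
from h import *
go((.448,-.242,.30),(np.pi,0,1.38))
E
```

```text
t 0.78 at [ 0.3557 -0.3613  0.2993] F [-0.  -0.9 -0. ] MOVE [ 0.1449  0.0419 -0.0007] [ 0.001  0.    -0.186]
```

>>> play_rows --commands "0 0.05 0.015 0 0 0 -0.1; 0 0.1 0.03 0 0 0 -0.186; 0 0.145 0.042 0 0 0 -0.186; 0 0.145 0.042 0 0 0 -0.186; 0 0.145 0.042 0 0 0 -0.186"

```text
time: 1.4
ee_pos: [0.4475, -0.2442, 0.2988]
ee_rot: [-3.141, 0.0, 1.376]
wrist_force: [-0.4, -0.1, -0.7]
width: 1.001
finger_force: 0.0
```

```bash
python3 - <<'E'
from h import *
import pickle
w=cap('wrist','w1.png');pickle.dump(w,open('w1.pkl','wb'));print(w['vertical_fov'],w['cx'],w['cy'],arm.observe()['ee_pos'])
E
```

```text
65.70646984690485 279.24925983244674 206.21400811187718 [ 0.44729633 -0.24467384  0.29887706]
```

View pics/w1.png

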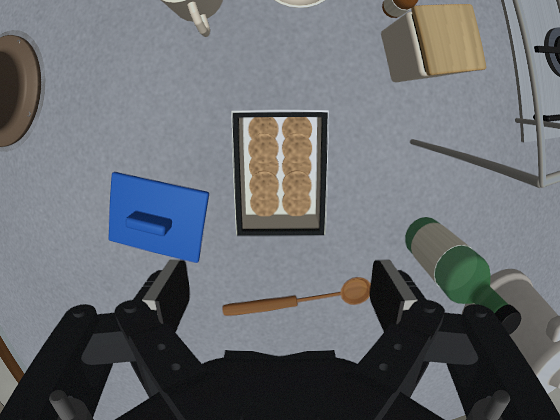

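The box is clear: its black seal frame runs from about (234,111) to (325,236), squared to the tool. The square jar lid is at (450,38). I'll now measure the seal contour.

```bash
python3 - <<'E'
from h import *
import pickle
w=pickle.load(open('w1.pkl','rb'));hsv=cv2.cvtColor(w['color'],cv2.COLOR_BGR2HSV)
d=cv2.inRange(hsv,(0,0,0),(180,255,55));q=np.zeros_like(d);q[100:245,222:338]=d[100:245,222:338]
cs,h=cv2.findContours(q,cv2.RETR_CCOMP,cv2.CHAIN_APPROX_NONE)
for c,hh in zip(cs,h[0]):
    if cv2.contourArea(c)<3000: continue
    W=np.array([onz(w,u,v,.078,True)[:2] for u,v in c.reshape(-1,2)]).astype(np.float32)
    r=cv2.minAreaRect(W);print('hole' if hh[3]>=0 else 'outer',r, 'bar dir',np.diff(cv2.boxPoints(r),axis=0).round(4).tolist())
E=None
m=cv2.inRange(hsv,(10,70,70),(28,255,255));m[90:]=0;m[:,:400]=0
c=max(cv2.findContours(m,0,1)[0],key=cv2.contourArea)
for z in(.122,.128):print('sq',cv2.minAreaRect(np.array([onz(w,u,v,z,True)[:2] for u,v in c.reshape(-1,2)]).astype(np.float32)))
go((.423,.191,.25),(np.pi,0,1.508))
E
```

```text
outer ((0.4483680725097656, -0.24240665137767792), (0.1438508927822113, 0.10463578999042511), 79.00609588623047) bar dir [[0.10270000249147415, -0.019999999552965164], [0.027400000020861626, 0.1412000060081482], [-0.10270000249147415, 0.019999999552965164]]
hole ((0.44870471954345703, -0.24128450453281403), (0.13338592648506165, 0.09408702701330185), 79.25526428222656) bar dir [[0.09239999949932098, -0.017500000074505806], [0.024900000542402267, 0.13099999725818634], [-0.09239999949932098, 0.017500000074505806]]
sq ((0.65201735496521, -0.1139228343963623), (0.09022082388401031, 0.08379996567964554), 2.2082579135894775)
sq ((0.6484372019767761, -0.11499464511871338), (0.08852235227823257, 0.08222246170043945), 2.208338499069214)
t 1.45 at [ 0.4473 -0.2447  0.2989] F [0.7 1.1 0.2] MOVE [ 0.4226 -0.1089  0.0488] [-0.001  0.    -0.134]
```

>>> play_rows --commands "0 0.055 -0.014 0 0 0 -0.06; 0 0.11 -0.028 0.01 0 0 -0.134; 0 0.165 -0.042 0.02 0 0 -0.134; 0 0.22 -0.056 0.03 0 0 -0.134; 0 0.275 -0.07 0.04 0 0 -0.134"

```text
time: 2.08
ee_pos: [0.4326, 0.0395, 0.2591]
ee_rot: [3.14, 0.0, 1.506]
wrist_force: [0.9, 0.4, -0.2]
width: 0.997
finger_force: 0.0
```

```bash
python3 - <<'E'
from h import *
go((.423,.191,.25),(np.pi,0,1.508))
E
```

```text
t 2.08 at [0.4326 0.0395 0.2591] F [ 0.9  0.4 -0.2] MOVE [ 0.1506 -0.0195  0.009 ] [ 0.001  0.    -0.002]
```

>>> play_rows --commands "0 0.05 -0.006 0.003 0 0 0; 0 0.1 -0.013 0.006 0 0 0; 0 0.145 -0.018 0.009 0 0 0; 0 0.145 -0.018 0.009 0 0 0; 0 0.145 -0.018 0.009 0 0 0"

```text
time: 2.7
ee_pos: [0.424, 0.1837, 0.25]
ee_rot: [-3.141, 0.001, 1.508]
wrist_force: [-0.2, 0.7, -0.1]
width: 0.998
finger_force: 0.0
```

```bash
python3 - <<'E'
from h import *
import pickle
w=cap('wrist','w2.png');pickle.dump(w,open('w2.pkl','wb'));hsv=cv2.cvtColor(w['color'],cv2.COLOR_BGR2HSV)
m=cv2.inRange(hsv,(8,50,50),(28,255,255))
for c in cv2.findContours(m,0,1)[0]:
    if cv2.contourArea(c)<1500: continue
    r=cv2.minAreaRect(np.array([onz(w,u,v,.022,True)[:2] for u,v in c.reshape(-1,2)]).astype(np.float32))
    print(cv2.boundingRect(c),r)
print(arm.observe()['ee_pos'],arm.observe()['ee_rot'])
E
```

```text
(6, 246, 83, 63) ((0.03160325437784195, 0.05783580243587494), (0.09653062373399734, 0.187790185213089), 71.47960662841797)
(445, 141, 70, 85) ((0.695417046546936, 0.16059379279613495), (0.12061671167612076, 0.11733504384756088), 4.354188919067383)
(230, 105, 96, 125) ((0.42246219515800476, 0.191765695810318), (0.14827778935432434, 0.1088743656873703), 86.45565795898438)
(331, 0, 103, 55) ((0.5610674619674683, 0.35761547088623047), (0.13431435823440552, 0.06905275583267212), 4.468774318695068)
[0.42412613 0.18355117 0.2500964 ] [-3.14155509e+00  8.19206565e-04  1.50692582e+00]
```

View pics/w2.png

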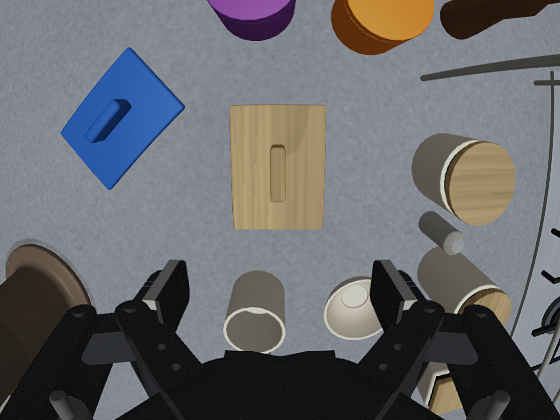

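The wooden lid is centred at (278,167) with its grip bar at (278,174), well between the fingers. It matches the top-view measurement to 1 mm.

```bash
python3 - <<'E'
from h import *
go((.4225,.1915,.029),(np.pi,0,1.508))
E
```

```text
t 2.75 at [0.4241 0.1836 0.2501] F [-0.3 -0.2 -0.7] MOVE [ 0.008  -0.0021  0.2211] [-0.     0.001 -0.001]
```

>>> play_rows --commands "0 0.008 -0.002 0.055 0 0 0; 0 0.008 -0.002 0.11 0 0 0; 0 0.008 -0.002 0.165 0 0 0; 0 0.008 -0.002 0.205 0 0 0; 0 0.008 -0.002 0.221 0 0 0"

```text
time: 3.38
ee_pos: [0.4208, 0.191, 0.027]
ee_rot: [-3.137, 0.002, 1.506]
wrist_force: [-0.6, -0.0, -0.9]
width: 1.001
finger_force: 0.0
```

>>> play_rows --commands "255 0 0 0 0 0 0; 255 0 0 0 0 0 0; 255 0 0 0 0 0 0; 255 0 0 0 0 0 0; 255 0 0 0 0 0 0"

```text
time: 4.0
ee_pos: [0.4237, 0.1938, 0.0306]
ee_rot: [3.139, -0.001, 1.509]
wrist_force: [-0.5, -0.3, 7.2]
width: 0.178
finger_force: 60.7
```

```bash
python3 - <<'E'
from h import *
go((.4485,-.2418,.25),(np.pi,0,1.3795))
E
```

```text
t 4.0 at [0.4237 0.1938 0.0306] F [-0.5 -0.3  7.2] MOVE [-0.433   0.0522 -0.2197] [ 0.003 -0.001  0.13 ]
```

>>> play_rows --commands "255 0 0 -0.04 0 0 0; 255 0 0 -0.09 0 0 0; 255 0 0 -0.14 0 0 0; 255 -0.02 0 -0.18 0 0 0; 255 -0.06 0.01 -0.2 0 0 0.03"

```text
time: 4.62
ee_pos: [0.4292, 0.1333, 0.2317]
ee_rot: [3.138, -0.002, 1.481]
wrist_force: [0.9, -0.2, -1.9]
width: 0.174
finger_force: 59.5
```

```bash
python3 - <<'E'
from h import *
go((.4485,-.2418,.25),(np.pi,0,1.3795))
print(arm.observe()['width'],arm.observe()['finger_force'])
E
```

```text
t 4.62 at [0.4292 0.1333 0.2317] F [ 0.9 -0.2 -1.9] MOVE [-0.3718  0.0529 -0.0187] [ 0.004 -0.002  0.102]
0.17361324115424695 59.50993537902832
```

>>> play_rows --commands "255 -0.05 0.007 -0.003 0 0 0.02; 255 -0.1 0.014 -0.006 0 0 0.04; 255 -0.15 0.021 -0.009 0 0 0.06; 255 -0.205 0.028 -0.012 0 0 0.08; 255 -0.26 0.036 -0.015 0 0 0.102"

```text
time: 5.25
ee_pos: [0.4398, -0.1308, 0.2439]
ee_rot: [-3.141, -0.0, 1.376]
wrist_force: [0.8, 0.2, -1.9]
width: 0.18
finger_force: 59.5
```

```bash
python3 - <<'E'
from h import *
go((.4485,-.2418,.25),(np.pi,0,1.3795))
E
```

```text
t 5.25 at [ 0.4398 -0.1308  0.2439] F [ 0.8  0.2 -1.9] MOVE [-0.1072  0.03   -0.0061] [-0.    -0.    -0.003]
```

>>> play_rows --commands "255 -0.04 0.012 -0.003 0 0 0; 255 -0.075 0.022 -0.006 0 0 0; 255 -0.105 0.03 -0.006 0 0 0; 255 -0.107 0.03 -0.006 0 0 0; 255 -0.107 0.03 -0.006 0 0 0"

```text
time: 5.88
ee_pos: [0.4486, -0.2395, 0.2494]
ee_rot: [-3.14, -0.001, 1.376]
wrist_force: [-1.1, -0.3, -1.0]
width: 0.175
finger_force: 59.5
```

```bash
python3 - <<'E'
from h import *
import pickle
w=cap('wrist','w3.png');pickle.dump(w,open('w3.pkl','wb'));o=arm.observe();print(o['ee_pos'],o['ee_rot'])
go((.4485,-.2418,.12),(np.pi,0,1.3795),o)
E
```

```text
[ 0.44876459 -0.23913722  0.2495421 ] [-3.14007556e+00 -1.18646856e-03  1.37723388e+00]
t 5.92 at [ 0.4488 -0.2391  0.2495] F [ 0.7  0.3 -1.8] MOVE [-0.0028  0.0004  0.1295] [-0.002 -0.001 -0.002]
```

View pics/w3.png

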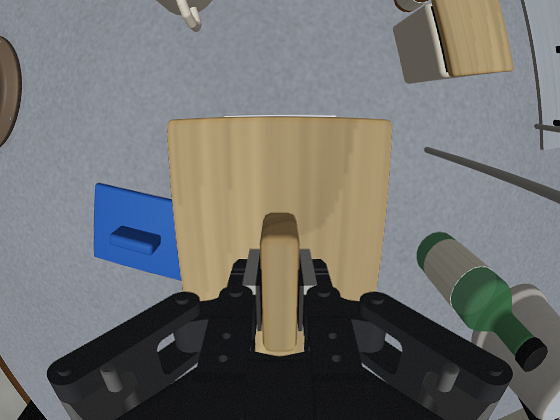

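The lid is square in the hand: its far flange edge runs from (168,121) to (392,122) and the bar is centred at u=280. I'll measure its offset in the tool frame.

```bash
python3 - <<'E'
from h import *
import pickle
w=pickle.load(open('w3.pkl','rb'));p=np.array([.44876,-.23914,.24954]);A=R.from_euler('xyz',[-3.14008,-.0012,1.3772])
for u,v in((168,121),(280,118),(392,122)):
    print([ (A.inv().apply(onz(w,u,v,z,True)-p)).round(4) for z in(.238,.241,.244)])
E
```

```text
[array([ 0.0712, -0.0542,  0.0117]), array([ 0.0713, -0.0532,  0.0087]), array([ 0.0713, -0.0521,  0.0057])]
[array([0.071 , 0.0001, 0.0116]), array([0.071 , 0.0001, 0.0086]), array([0.0711, 0.0001, 0.0056])]
[array([0.0707, 0.0545, 0.0115]), array([0.0708, 0.0534, 0.0085]), array([0.0709, 0.0523, 0.0055])]
```

>>> play_rows --commands "255 0 0.0005 0.04 0 0 0; 255 0 0.0005 0.085 0 0 0; 255 0 0.0005 0.12 0 0 0; 255 0 0.0005 0.13 0 0 0; 255 0 0.0005 0.13 0 0 0"

```text
time: 6.55
ee_pos: [0.4499, -0.2397, 0.1202]
ee_rot: [-3.141, -0.0, 1.378]
wrist_force: [1.2, -0.8, -1.6]
width: 0.178
finger_force: 59.4
```

>>> play_rows --commands "255 0 0 0.008 0 0 0; 255 0 0 0.014 0 0 0; 255 0 0 0.018 0 0 0; 255 0 0 0.021 0 0 0; 255 0 0 0.021 0 0 0"

```text
time: 7.18
ee_pos: [0.4496, -0.2404, 0.0989]
ee_rot: [-3.141, -0.0, 1.377]
wrist_force: [0.7, -0.3, -2.4]
width: 0.175
finger_force: 59.5
```

```bash
python3 - <<'E'
from h import *
go((.4491,-.2389,.0965),(np.pi,0,1.3795))
E
```

```text
t 7.17 at [ 0.4496 -0.2404  0.0989] F [ 0.7 -0.3 -2.4] MOVE [ 0.0013 -0.0008  0.0024] [-0.    -0.    -0.003]
```

>>> play_rows --commands "255 0 0 0.002 0 0 0; 255 0 0 0.004 0 0 0; 255 0 0 0.006 0 0 0; 255 0 0 0.008 0 0 0; 255 0 0 0.01 0 0 0"

```text
time: 7.8
ee_pos: [0.4501, -0.2406, 0.0903]
ee_rot: [3.141, 0.0, 1.377]
wrist_force: [-2.7, 0.7, 6.8]
width: 0.173
finger_force: 60.7
```

>>> play_rows --commands "255 0 0 0.001 0 0 0; 255 0 0 0.002 0 0 0; 255 0 0 0.003 0 0 0; 255 0 0 0.003 0 0 0; 255 0 0 0.003 0 0 0"

```text
time: 8.43
ee_pos: [0.45, -0.2406, 0.0886]
ee_rot: [-3.141, -0.0, 1.377]
wrist_force: [-5.0, 2.8, 14.5]
width: 0.176
finger_force: 61.8
```

>>> play_rows --commands "255 0 0 0.001 0 0 0; 255 0 0 0.002 0 0 0; 255 0 0 0.003 0 0 0; 255 0 0 0.004 0 0 0; 255 0 0 0.004 0 0 0"

```text
time: 9.05
ee_pos: [0.4501, -0.2406, 0.0885]
ee_rot: [-3.14, -0.0, 1.377]
wrist_force: [-15.6, 7.9, 39.4]
width: 0.176
finger_force: 65.5
```

The lid is bottomed out: no further travel at 39 N. I'll relieve the force, open and go up.

>>> play_rows --commands "255 0 0 -0.003 0 0 0; 255 0 0 -0.006 0 0 0; 0 0 0 -0.006 0 0 0; 0 0 0 -0.006 0 0 0; 0 0 0 -0.006 0 0 0"

```text
time: 9.68
ee_pos: [0.4497, -0.2404, 0.0877]
ee_rot: [-3.141, -0.0, 1.377]
wrist_force: [0.5, 1.3, 0.8]
width: 0.806
finger_force: 0.0
```

>>> play_rows --commands "0 0 0 -0.02 0 0 0; 0 0 0 -0.06 0 0 0; 0 0 0 -0.11 0 0 0; 0 0 0 -0.16 0 0 0; 0 0 0 -0.21 0 0 0"

```text
time: 10.3
ee_pos: [0.4496, -0.2403, 0.2994]
ee_rot: [-3.141, -0.0, 1.377]
wrist_force: [0.9, 0.5, -0.3]
width: 0.998
finger_force: 0.0
```

```bash
python3 - <<'E'
from h import *
import pickle
w=cap('wrist','w4.png');pickle.dump(w,open('w4.pkl','wb'));hsv=cv2.cvtColor(w['color'],cv2.COLOR_BGR2HSV)
m=cv2.inRange(hsv,(8,50,50),(28,255,255));m[250:]=0
for c in cv2.findContours(m,0,1)[0]:
    if cv2.contourArea(c)<1500: continue
    print(cv2.boundingRect(c),cv2.minAreaRect(np.array([onz(w,u,v,.080,True)[:2] for u,v in c.reshape(-1,2)]).astype(np.float32)))
o=arm.observe();print(o['ee_pos'],o['wrist_force'],o['width'],o['joint_pos'].round(2))
E
```

```text
(231, 114, 99, 127) ((0.4497244656085968, -0.24283519387245178), (0.1489982306957245, 0.1098901703953743), 78.90243530273438)
(0, 37, 38, 112) ((0.11590323597192764, -0.0360439196228981), (0.16536831855773926, 0.0871637687087059), 76.53917694091797)
(393, 0, 93, 80) ((0.675618052482605, -0.10396101325750351), (0.1093035638332367, 0.10058543086051941), 2.5479722023010254)
[ 0.45326576 -0.24253246  0.30753894] [ 2.24466164 -0.57235439  4.78476994] 1.0020880981293705 [-0.58  0.02  1.81  0.    1.3  -0.38]
```

View pics/w4.png

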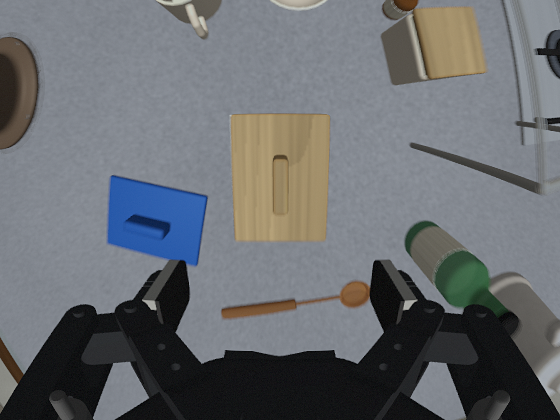

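The lid sits centred on the box at (281,178), 1.5 mm off centre, and its apparent 150 x 110 mm size fits the home height. Next are the jars: fingers shut, leaning in 40°, with the camera side facing away from the rack.

```bash
cat >> h.py <<'E'
def lean(a=np.radians(40),f=.066):
    z=np.array([np.sin(a)*np.cos(f),np.sin(a)*np.sin(f),-np.cos(a)]);x=np.array([-np.cos(a)*np.cos(f),-np.cos(a)*np.sin(f),-np.sin(a)])
    return R.from_matrix(np.stack([x,np.cross(z,x),z],1))
E
python3 - <<'E'
from h import *
go((.50,-.12,.30),lean())
E
```

```text
t 10.35 at [ 0.4533 -0.2425  0.3075] F [ 2.2 -0.6  4.8] MOVE [0.1293 0.0222 0.0072] [-0.631 -0.474 -1.746]
```

>>> play_rows --commands "255 0.03 0.005 0 -0.061 -0.046 -0.17; 255 0.06 0.01 0 -0.122 -0.092 -0.34; 255 0.09 0.015 0 -0.183 -0.138 -0.51; 255 0.12 0.022 0.005 -0.244 -0.184 -0.68; 255 0.129 0.022 0.007 -0.305 -0.23 -0.85"

```text
time: 10.98
ee_pos: [0.4966, -0.1162, 0.2905]
ee_rot: [2.959, 0.326, 2.215]
wrist_force: [-0.2, -0.2, 0.3]
width: -0.0
finger_force: 0.0
```

```bash
python3 - <<'E'
from h import *
go((.50,-.12,.30),lean());print(arm.observe()['joint_pos'].round(2))
E
```

```text
t 10.97 at [ 0.4966 -0.1162  0.2905] F [-0.2 -0.2  0.3] MOVE [-0.0078  0.0017 -0.0072] [-0.32  -0.259 -0.892]
[-0.29 -0.19  2.09 -0.05  0.88 -0.94]
```

>>> play_rows --commands "255 0 0 -0.004 -0.061 -0.05 -0.17; 255 -0.004 0 -0.007 -0.122 -0.1 -0.34; 255 -0.008 0.002 -0.007 -0.183 -0.15 -0.51; 255 -0.008 0.002 -0.007 -0.244 -0.2 -0.68; 255 -0.008 0.002 -0.007 -0.305 -0.25 -0.85"

```text
time: 11.6
ee_pos: [0.4993, -0.1211, 0.2994]
ee_rot: [3.076, 0.65, 3.02]
wrist_force: [0.3, 0.3, -0.4]
width: -0.001
finger_force: 0.0
```

```bash
python3 - <<'E'
from h import *
P=np.array([.6636,-.116,.140]);L=lean();z=L.apply([0,0,1])
go(P-.12*z,L);print((P-.12*z).round(3),arm.observe()['joint_pos'].round(2))
E
```

```text
t 11.6 at [ 0.4993 -0.1211  0.2994] F [ 0.3  0.3 -0.4] MOVE [-0.0282  0.0037  0.1066] [-0.052 -0.044 -0.148]
[ 0.587 -0.121  0.232] [-0.5  -0.33  2.26  0.47  0.67 -2.26]
```

>>> play_rows --commands "255 -0.01 0.001 0.03 -0.05 -0.04 -0.14; 255 -0.02 0.003 0.06 -0.052 -0.044 -0.148; 255 -0.026 0.004 0.09 -0.052 -0.044 -0.148; 255 -0.026 0.004 0.1 -0.052 -0.044 -0.148; 255 -0.026 0.004 0.1 -0.052 -0.044 -0.148"

```text
time: 12.22
ee_pos: [0.5806, -0.1205, 0.2351]
ee_rot: [3.138, 0.696, -3.082]
wrist_force: [0.5, 0.5, 1.2]
width: -0.004
finger_force: 0.0
```

```bash
python3 - <<'E'
from h import *
P=np.array([.6556,-.116,.143]);L=lean()
go(P,L);print(arm.observe()['joint_pos'].round(2))
cap('wrist','w5.png');cap('scene','s5.png')
s=cv2.imread('pics/s5.png')[120:330,80:480];w=cv2.imread('pics/w5.png')
cv2.imwrite('pics/m5.png',np.hstack([cv2.resize(s,(400,210)),cv2.resize(w,(280,210))]))
E
```

```text
t 12.22 at [ 0.5806 -0.1205  0.2351] F [0.5 0.5 1.2] MOVE [ 0.0014 -0.0004  0.1189] [-0.    -0.002 -0.005]
[-0.45 -0.05  2.19  0.75  0.48 -2.66]
```

View pics/m5.png

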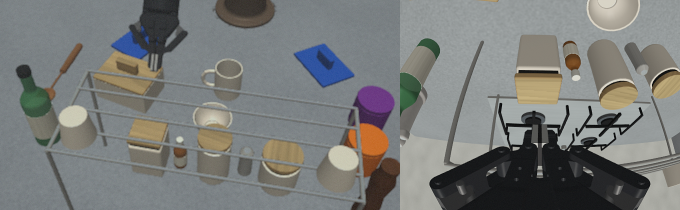

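The wrist view shows the tool lined up on the square jar (wood at (538,88)) and all jars standing. The lean is out of the arm's plane, which puts joint 6 near its limit. I'll realign the lean with the arm's azimuth at 35°.

```bash
python3 - <<'E'
from h import *
P=np.array([.6506,-.115,.145]);L=lean(np.radians(35),-.19);z=L.apply([0,0,1])
go(P-.10*z,L);print((P-.1*z).round(3))
E
```

```text
t 12.32 at [ 0.581  -0.1209  0.2368] F [0.4 1.  0.3] MOVE [-0.0046  0.0159  0.0168] [0.154 0.087 0.199]
[ 0.594 -0.104  0.227]
```

>>> play_rows --commands "255 -0.002 0.008 0.008 0.08 0.045 0.1; 255 -0.004 0.016 0.016 0.154 0.087 0.199; 255 -0.004 0.016 0.016 0.154 0.087 0.199; 255 -0.004 0.016 0.016 0.154 0.087 0.199; 255 -0.004 0.016 0.016 0.154 0.087 0.199"

```text
time: 12.95
ee_pos: [0.5938, -0.1038, 0.2282]
ee_rot: [3.142, 0.612, 2.953]
wrist_force: [-0.6, 0.1, -1.0]
width: 0.002
finger_force: 0.0
```

```bash
python3 - <<'E'
from h import *
P=np.array([.6506,-.115,.145]);L=lean(np.radians(35),-.19)
go(P,L);print(arm.observe()['joint_pos'].round(2))
E
```

```text
t 12.95 at [ 0.5938 -0.1038  0.2282] F [-0.6  0.1 -1. ] MOVE [ 0.0004 -0.0003  0.1013] [0.001 0.001 0.001]
[-0.27 -0.02  2.15  0.12  0.41 -1.75]
```

>>> play_rows --commands "255 0 0 0.025 0 0 0; 255 0 0 0.05 0 0 0; 255 0 0 0.075 0 0 0; 255 0 0 0.095 0 0 0; 255 0 0 0.101 0 0 0"

```text
time: 13.58
ee_pos: [0.6498, -0.1156, 0.143]
ee_rot: [3.141, 0.609, 2.951]
wrist_force: [0.2, -0.7, 0.1]
width: 0.001
finger_force: 0.0
```

```bash
python3 - <<'E'
from h import *
o=arm.observe();A=R.from_euler('xyz',o['ee_rot'])
print(o['ee_pos'].round(4),o['wrist_force'].round(1),o['joint_pos'].round(2),'10mm down =',A.inv().apply([0,0,-.01]).round(4))
E
```

```text
[ 0.6498 -0.1156  0.143 ] [ 0.2 -0.7  0.1] [-0.26  0.23  2.07  0.18  0.23 -1.8 ] 10mm down = [ 0.0057 -0.      0.0082]
```

>>> play_rows --commands "255 0.0023 0 0.0033 0 0 0; 255 0.0046 0 0.0066 0 0 0; 255 0.0057 0 0.0082 0 0 0; 255 0.0068 0 0.0098 0 0 0; 255 0.008 0 0.0115 0 0 0"

```text
time: 14.2
ee_pos: [0.6512, -0.1151, 0.1314]
ee_rot: [3.141, 0.613, 2.952]
wrist_force: [-4.7, 2.1, 7.4]
width: -0.001
finger_force: 3.9
```

>>> play_rows --commands "255 0.0009 0 0.0012 0 0 0; 255 0.0018 0 0.0025 0 0 0; 255 0.0027 0 0.0037 0 0 0; 255 0.0036 0 0.005 0 0 0; 255 0.0046 0 0.0066 0 0 0"

```text
time: 14.82
ee_pos: [0.6512, -0.1151, 0.1236]
ee_rot: [3.141, 0.613, 2.952]
wrist_force: [-5.9, 1.2, 7.3]
width: -0.0
finger_force: 3.9
```

>>> play_rows --commands "255 0.0009 0 0.0012 0 0 0; 255 0.0018 0 0.0025 0 0 0; 255 0.0027 0 0.0037 0 0 0; 255 0.0036 0 0.005 0 0 0; 255 0.0036 0 0.005 0 0 0"

```text
time: 15.45
ee_pos: [0.656, -0.1156, 0.1241]
ee_rot: [-3.141, 0.626, 2.952]
wrist_force: [-12.8, 6.0, 27.1]
width: -0.001
finger_force: 13.0
```

Solid stop at 27 N: the square lid is home. I'll back off.

>>> play_rows --commands "255 -0.004 0 -0.006 0 0 0; 255 -0.009 0 -0.013 0 0 0; 255 -0.011 0 -0.03 0 0 0; 255 -0.011 0 -0.07 0 0 0; 255 -0.011 0 -0.115 0 0 0"

```text
time: 16.08
ee_pos: [0.5931, -0.1042, 0.2156]
ee_rot: [3.141, 0.607, 2.951]
wrist_force: [0.9, 0.2, 1.0]
width: -0.001
finger_force: 0.0
```

```bash
python3 - <<'E'
from h import *
import pickle
s=cap('scene','s6.png');t=cap('top','t6.png');pickle.dump((s,t),open('c6.pkl','wb'))
m=cv2.inRange(cv2.cvtColor(t['color'],cv2.COLOR_BGR2HSV),(10,70,70),(28,255,255));m[170:]=0
for c in cv2.findContours(m,0,1)[0]:
    if cv2.contourArea(c)>150: print(cv2.boundingRect(c),cv2.minAreaRect(np.array([onz(t,u,v,.12)[:2] for u,v in c.reshape(-1,2)]).astype(np.float32)))
P=np.array([.6423,.032,.160]);L=lean(np.radians(34),0.0);z=L.apply([0,0,1])
go(P-.10*z,L);print((P-.1*z).round(3))
E
```

```text
(192, 153, 29, 15) ((0.6126455068588257, 0.1787981390953064), (0.042206160724163055, 0.08387959003448486), 0.8660924434661865)
(292, 149, 26, 12) ((0.6336826086044312, -0.11696162819862366), (0.033306192606687546, 0.07537233829498291), 0.8740221858024597)
(192, 139, 28, 11) ((0.6609005928039551, 0.18108484148979187), (0.030216379091143608, 0.08090535551309586), 0.8740257024765015)
(243, 136, 24, 12) ((0.6707375645637512, 0.03413484990596771), (0.03330618515610695, 0.06917814910411835), 0.8779959082603455)
(292, 135, 25, 12) ((0.6760867834091187, -0.11499282717704773), (0.03335580602288246, 0.07259448617696762), 0.9018812775611877)
t 16.18 at [ 0.5952 -0.1047  0.2206] F [ 0.8  0.  -0.3] MOVE [ 0.0152  0.1326 -0.0381] [-0.108  0.023 -0.156]
[0.586 0.032 0.243]
```

The square jar is still at x = 0.655, y = -0.116, so it did not move. The tall jar is next, with a steeper 38° lean because its lid is higher.

```bash
python3 - <<'E'
from h import *
P=np.array([.6393,.032,.162]);L=lean(np.radians(38),0.0);z=L.apply([0,0,1])
go(P-.10*z,L);print((P-.1*z).round(3))
E
```

```text
t 16.18 at [ 0.5952 -0.1047  0.2206] F [ 0.8  0.  -0.3] MOVE [ 0.0233  0.131  -0.0413] [-0.114 -0.046 -0.152]
[0.578 0.032 0.241]
```

>>> play_rows --commands "255 0.008 0.03 -0.02 -0.05 -0.02 -0.06; 255 0.015 0.07 -0.03 -0.1 -0.04 -0.13; 255 0.023 0.11 -0.041 -0.114 -0.046 -0.152; 255 0.023 0.131 -0.041 -0.114 -0.046 -0.152; 255 0.023 0.131 -0.041 -0.114 -0.046 -0.152"

```text
time: 16.8
ee_pos: [0.5773, 0.0336, 0.2355]
ee_rot: [3.139, 0.655, -3.14]
wrist_force: [0.5, 0.5, -1.2]
width: 0.0
finger_force: 0.0
```

```bash
python3 - <<'E'
from h import *
P=np.array([.6393,.032,.158]);L=lean(np.radians(38),0.0)
go(P,L);print(arm.observe()['joint_pos'].round(2))
E
```

```text
t 16.8 at [0.5773 0.0336 0.2355] F [ 0.5  0.5 -1.2] MOVE [-0.0019 -0.002   0.0992] [ 0.004 -0.009  0.001]
[-0.03 -0.1   2.22  0.06  0.37 -1.65]
```

>>> play_rows --commands "255 -0.002 -0.002 0.025 0 -0.009 0; 255 -0.002 -0.002 0.05 0 -0.009 0; 255 -0.002 -0.002 0.075 0 -0.009 0; 255 -0.002 -0.002 0.093 0 -0.009 0; 255 -0.002 -0.002 0.099 0 -0.009 0"

```text
time: 17.42
ee_pos: [0.6391, 0.0294, 0.1571]
ee_rot: [3.139, 0.662, 3.139]
wrist_force: [-0.2, -0.6, 0.5]
width: -0.002
finger_force: 0.0
```

```bash
python3 - <<'E'
from h import *
o=arm.observe();A=R.from_euler('xyz',o['ee_rot'])
print(o['ee_pos'].round(4),o['wrist_force'].round(1),o['joint_pos'].round(2),'10mm down =',A.inv().apply([0,0,-.01]).round(4))
E
```

```text
[0.6391 0.0294 0.1571] [-0.2 -0.6  0.5] [-0.03  0.16  2.15  0.13  0.17 -1.72] 10mm down = [ 0.0061 -0.      0.0079]
```

>>> play_rows --commands "255 0.0012 0 0.0016 0 0 0; 255 0.0024 0 0.0032 0 0 0; 255 0.0037 0 0.0047 0 0 0; 255 0.0049 0 0.0063 0 0 0; 255 0.0061 0 0.0079 0 0 0"

```text
time: 18.05
ee_pos: [0.6397, 0.0306, 0.1497]
ee_rot: [3.139, 0.666, 3.14]
wrist_force: [0.7, -0.1, -0.4]
width: 0.001
finger_force: 0.0
```

>>> play_rows --commands "255 0.0009 0 0.0012 0 0 0; 255 0.0018 0 0.0024 0 0 0; 255 0.0027 0 0.0036 0 0 0; 255 0.0036 0 0.0048 0 0 0; 255 0.0043 0 0.0055 0 0 0"

```text
time: 18.68
ee_pos: [0.6412, 0.0305, 0.1446]
ee_rot: [3.139, 0.67, 3.14]
wrist_force: [-5.8, 0.3, 7.6]
width: 0.0
finger_force: 3.8
```

>>> play_rows --commands "255 0.0009 0 0.0012 0 0 0; 255 0.0018 0 0.0024 0 0 0; 255 0.0027 0 0.0036 0 0 0; 255 0.0027 0 0.0036 0 0 0; 255 0.0027 0 0.0036 0 0 0"

```text
time: 19.3
ee_pos: [0.6412, 0.0305, 0.1402]
ee_rot: [3.139, 0.67, 3.14]
wrist_force: [-4.4, -0.2, 7.1]
width: -0.0
finger_force: 3.8
```

>>> play_rows --commands "255 0.0009 0 0.0012 0 0 0; 255 0.0018 0 0.0024 0 0 0; 255 0.0027 0 0.0036 0 0 0; 255 0.0033 0 0.0043 0 0 0; 255 0.0033 0 0.0043 0 0 0"

```text
time: 19.92
ee_pos: [0.6471, 0.0301, 0.1418]
ee_rot: [3.14, 0.686, 3.14]
wrist_force: [-8.4, 0.7, 22.4]
width: 0.002
finger_force: 10.9
```

Stopped at 22 N with the TCP 6.5 mm above 135 mm, the same offset as on the square jar, so it is home. On to the short jar.

>>> play_rows --commands "255 -0.004 0 -0.006 0 0 0; 255 -0.009 0 -0.013 0 0 0; 255 -0.011 0 -0.03 0 0 0; 255 -0.011 0 -0.07 0 0 0; 255 -0.011 0 -0.115 0 0 0"

```text
time: 20.55
ee_pos: [0.5759, 0.0303, 0.229]
ee_rot: [3.139, 0.662, 3.14]
wrist_force: [-0.3, 0.4, 0.6]
width: 0.0
finger_force: 0.0
```

```bash
python3 - <<'E'
from h import *
P=np.array([.629,.181,.124]);L=lean(np.radians(33),.18);z=L.apply([0,0,1])
go(P-.11*z,L);print((P-.11*z).round(3),arm.observe()['joint_pos'].round(2))
E
```

```text
t 20.55 at [0.5759 0.0303 0.229 ] F [-0.3  0.4  0.6] MOVE [0.0127 0.14   0.0068] [-0.103  0.086 -0.148]
[0.57  0.17  0.216] [-0.04 -0.09  2.23  0.07  0.34 -1.67]
```

>>> play_rows --commands "255 0.002 0.03 -0.01 -0.05 0.04 -0.06; 255 0.005 0.07 -0.01 -0.1 0.08 -0.13; 255 0.01 0.11 -0.005 -0.103 0.086 -0.148; 255 0.0127 0.14 0.0068 -0.103 0.086 -0.148; 255 0.0127 0.14 0.0068 -0.103 0.086 -0.148"

```text
time: 21.18
ee_pos: [0.5704, 0.1718, 0.2152]
ee_rot: [-3.141, 0.576, -2.957]
wrist_force: [0.3, -0.0, -0.1]
width: 0.001
finger_force: 0.0
```

```bash
python3 - <<'E'
from h import *
P=np.array([.629,.181,.124]);L=lean(np.radians(33),.18)
go(P,L);print(arm.observe()['joint_pos'].round(2))
E
```

```text
t 21.18 at [0.5704 0.1718 0.2152] F [ 0.3 -0.  -0.1] MOVE [-0.     -0.0016  0.1088] [0.001 0.    0.004]
[ 0.23 -0.    2.14 -0.07  0.43 -1.47]
```

>>> play_rows --commands "255 0 -0.001 0.025 0 0 0; 255 0 -0.001 0.05 0 0 0; 255 0 -0.001 0.08 0 0 0; 255 0 -0.001 0.1 0 0 0; 255 0 -0.001 0.106 0 0 0"

```text
time: 21.8
ee_pos: [0.6283, 0.1785, 0.1265]
ee_rot: [-3.141, 0.576, -2.962]
wrist_force: [0.9, -0.3, -0.4]
width: -0.001
finger_force: 0.0
```

```bash
python3 - <<'E'
from h import *
o=arm.observe();A=R.from_euler('xyz',o['ee_rot'])
print(o['ee_pos'].round(4),o['wrist_force'].round(1),o['joint_pos'].round(2),'10mm down =',A.inv().apply([0,0,-.01]).round(4))
E
```

```text
[0.6283 0.1785 0.1265] [ 0.9 -0.3 -0.4] [ 0.22  0.26  2.07 -0.1   0.24 -1.44] 10mm down = [0.0054 0.     0.0084]
```

>>> play_rows --commands "255 0.0016 0 0.0025 0 0 0; 255 0.0032 0 0.005 0 0 0; 255 0.0044 0 0.0067 0 0 0; 255 0.0054 0 0.0084 0 0 0; 255 0.0065 0 0.01 0 0 0"

```text
time: 22.42
ee_pos: [0.629, 0.1799, 0.1166]
ee_rot: [-3.141, 0.58, -2.961]
wrist_force: [0.4, -0.0, 0.0]
width: 0.003
finger_force: 0.0
```

>>> play_rows --commands "255 0.0008 0 0.0012 0 0 0; 255 0.0016 0 0.0024 0 0 0; 255 0.0024 0 0.0036 0 0 0; 255 0.003 0 0.0046 0 0 0; 255 0.003 0 0.0046 0 0 0"

```text
time: 23.05
ee_pos: [0.6291, 0.1799, 0.1117]
ee_rot: [-3.141, 0.58, -2.961]
wrist_force: [-3.8, -0.9, 6.1]
width: -0.001
finger_force: 3.0
```

>>> play_rows --commands "255 0.0008 0 0.0012 0 0 0; 255 0.0016 0 0.0024 0 0 0; 255 0.0024 0 0.0036 0 0 0; 255 0.0032 0 0.0048 0 0 0; 255 0.0037 0 0.0057 0 0 0"

```text
time: 23.68
ee_pos: [0.6292, 0.1799, 0.1051]
ee_rot: [-3.141, 0.58, -2.961]
wrist_force: [-5.7, -1.9, 6.7]
width: 0.003
finger_force: 3.8
```

>>> play_rows --commands "255 0.0008 0 0.0012 0 0 0; 255 0.0016 0 0.0024 0 0 0; 255 0.0024 0 0.0036 0 0 0; 255 0.0024 0 0.0036 0 0 0; 255 0.0024 0 0.0036 0 0 0"

```text
time: 24.3
ee_pos: [0.6314, 0.1805, 0.1048]
ee_rot: [-3.142, 0.587, -2.961]
wrist_force: [-15.2, -4.4, 23.5]
width: -0.005
finger_force: 11.8
```

>>> play_rows --commands "255 -0.004 0 -0.006 0 0 0; 255 -0.009 0 -0.013 0 0 0; 255 -0.011 0 -0.04 0 0 0; 255 -0.011 0 -0.09 0 0 0; 255 -0.011 0 -0.15 0 0 0"

```text
time: 24.92
ee_pos: [0.556, 0.1664, 0.2311]
ee_rot: [-3.141, 0.577, -2.961]
wrist_force: [1.0, 0.4, 0.6]
width: 0.001
finger_force: 0.0
```

>>> play_rows --commands "255 0 0 -0.03 0 0 0; 255 0 0 -0.06 0 0 0; 255 0 0 -0.08 0 0 0; 255 0 0 -0.08 0 0 0; 255 0 0 -0.08 0 0 0"

```text
time: 25.55
ee_pos: [0.5139, 0.1588, 0.2973]
ee_rot: [-3.141, 0.578, -2.961]
wrist_force: [-1.1, 0.4, -1.3]
width: -0.002
finger_force: 0.0
```

```bash
python3 - <<'E'
from h import *
s=cap('scene','s7.png');t=cap('top','t7.png');print(arm.observe()['ee_pos'],arm.observe()['wrist_force'].round(1))
cv2.imwrite('pics/m7.png',np.vstack([cv2.resize(s['color'][225:320,190:400],(663,300),interpolation=cv2.INTER_CUBIC),cv2.resize(t['color'][125:255,110:395],(658,300),interpolation=cv2.INTER_CUBIC)[:, :658].copy() if 0 else cv2.resize(t['color'][125:255,110:395],(663,300),interpolation=cv2.INTER_CUBIC)]))
# proud check: rim vs home lid edge rows
for n,p in(('tall',(.685,.035,.123)),('sq',(.693,-.114,.106)),('short',(.681,.184,.088))): print(n,np.round(proj(s,p),1),np.round(proj(s,(p[0],p[1],p[2]+.012)),1))
E
```

```text
[0.51376963 0.15870698 0.29663978] [-0.1 -0.1 -0.2]
tall [292.2 275.5] [292.4 272.3]
sq [224.7 269.3] [224.3 266.1]
short [360.1 297.3] [360.9 294.3]
```

View pics/m7.png

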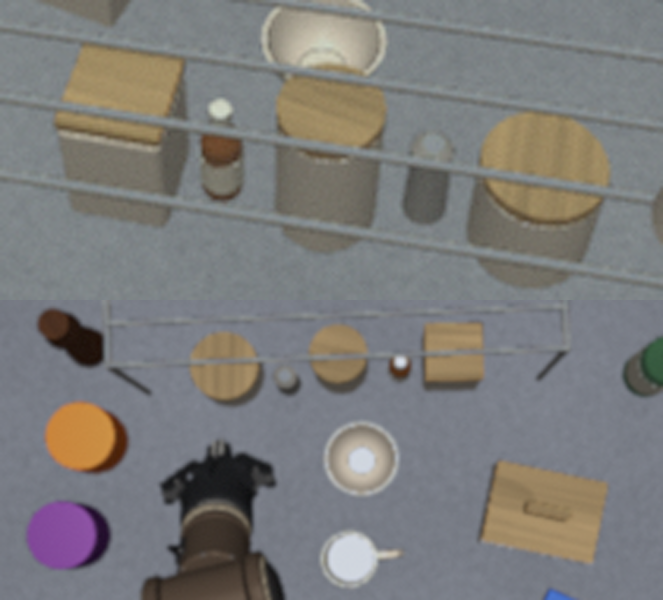

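All three jar lids sit on their rims with no dark seal showing. The box lid is square on the box, and the bystanders are where they were. Handing in.

```bash
python3 -c "
from station import arm
print(arm.close_job())"
```

```text
the job is handed in; nothing more can be done
None
```

I laid the wooden lid on the biscuit box and pressed it home, pressed all three jar lids down to a solid stop, and handed the job in at about 26 s; no verdict came back.

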